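# Draw out the sprung length stop and click its knob to the third stop

## Task

Take hold of the black click knob on the sprung length stop and draw the carriage out along its rail until its pointer lines up with the mark on the rider; keeping it there, turn the knob clockwise (seen from above), counting three clicks from home, to the third stop and not past it. Finish still gripping the knob, with the carriage held at the mark and the knob seated in the third stop, so that a workmate can lock it; let go of nothing, and do not push away the batten, glue bottle, screwdriver and tin lying around.

Things in the scene. Friction and masses are not known exactly. Their poses are not given: they have to be found in the camera images.
- rail: Aluminium slide rail fixed to the bench, 50 mm wide, 270 long, 16 high, a steel scale lip (30 mm wide, 8 high, 5 mm ticks) along its +x side, a dark end block (34 high) with a 100 mm spring tube at its -y end. Origin on the bench under the knob's axis with the carriage home; the carriage is drawn out along the rail's own +y, z up. Place varies; its +y is within 0.5 rad of the robot's.
- carriage (a joint): Draw-out of the carriage along the rail's +y, m: 0 home to 0.100. A spring pulls it home: about 3 N at home plus 0.7 N per 10 mm, plus 0.5 N friction; let go, it springs back. The carriage is a grey plate 66 x 66 mm, its top 33 mm above the bench, carrying the knob on its centre, a pointer on its +x side and a steel blade sticking out 27 mm on its -x side.
- knob_grip (a point): Point on the axis of the black knob at the height to grip, 64 mm above the bench; moves with it. Knob: disc 46 mm across, top 42 mm above the bench, with an upright grip bar 42 mm long, 14 thick, 42 to 73 mm above the bench, to be gripped from above. Site x runs along the bar to its end with a white line on top, z up; at home the bar points along the rail's +x, across the pull.
- click_knob (a joint): Angle of the knob, rad: 0 at home, growing clockwise from above. Starts home. Click stops every 20 degrees: 0.349, 0.698, 1.047 (third stop), 1.396, 1.745, then an end stop. Detents pull it into the nearest stop with 0.06 to 0.11 N m, so 0.13 N m turns it on. White ticks on the carriage by the knob show home and the five stops, those of home and the third stop longer.
- pointer (a point): Tip of the small dark pointer on the carriage's +x side, 41 mm from the knob's axis, 21 mm above the bench; moves with the carriage.
- mark (a point): Tip of the thin steel mark on the rider: a dark clip 14 x 14 mm with a brass screw on top (30 mm above the bench), fixed on the scale lip. 21 mm above the bench, 41 mm to the rail's +x side of the knob's line of travel, and 35 to 75 mm along the rail's +y from home, varying. Axes as the rail's. At the marked length, pointer and mark tips meet (level along the rail's y).
- batten: Bystander: loose wooden batten 40 x 200 x 20 mm lying beside the rail on its -x side, origin at the centre of its underside, its long side along its y.
- glue: Bystander: loose white glue bottle, 48 mm across, 120 mm high, standing; origin at the centre of its underside.
- driver: Bystander: loose screwdriver lying on the bench, along its x; origin near its middle.
- tin: Bystander: loose pale round tin, 66 mm across, 70 mm high, standing; origin at the centre of its underside.

How it is judged:
On the way, in this order (a step that is already met when the one before it is completed fails the run):
1. the carriage is drawn out to the mark (within 5 mm) with the knob still at home (y of pointer in the frame of mark between -0.005 and 0.005 m and value of joint click_knob below 0.17 rad and contact force between the fingers and click_knob above 1.5 N), for 0.2 s.
2. the knob is turned to the third stop (within 0.1 rad) while the carriage is held at the mark (y of pointer in the frame of mark between -0.005 and 0.005 m and value of joint click_knob between 0.947 and 1.147 rad and contact force between the fingers and click_knob above 1.5 N), for 0.3 s.
At the end, for the whole second after the job is handed in: The fingers still grip the knob (more than 1.5 N), the carriage's pointer is within 5 mm of the rider's mark along the rail, and the knob rests in the third stop (1.047 rad within 0.1 rad) (all of step 2 and velocity of joint click_knob between -0.1 and 0.1 rad/s); the arm keeps its last pose, push and grip.
It fails at once if the knob is turned past the third stop (more than half-way to the fourth) (value of joint click_knob above 1.222 rad).
It fails at once if a bystander is pushed more than 30 mm or knocked over (distance of any of batten, glue, driver, tin from where it was at the start of the episode above 0.03 m or angle between any of glue, tin's own z axis and vertical above 0.5 rad).
It also fails if it takes over 40 s, if anything falls off the work surface, if the arm or the gripper's body presses on something with over 40 N, if the wrist force passes 120 N, or if a joint passes its speed limit or range.

## Robot

A 7-joint arm with a two-finger parallel gripper is mounted at the origin on the work surface. World frame = base frame: x ahead of the robot, y to its left, z up, the work surface at z = 0. Lengths are in m, angles in rad, forces in N, time in s.
With the tool pointing down it reaches from about 0.4 to 0.85 m from the base axis. Payload 4.5 kg.
Tool frame: the origin (TCP) lies at the very end of the fingers, on their centre line; the grasp point (between the pads) lies 19 mm behind it (r.grip_point_offset is the distance from the TCP to the grasp point, in m); y points along the fingers, x is the direction in which the jaws open and shut, and the axes are right-handed (so a half turn about y gives the same grasp; the last joint's range is limited). The gripper opens to 88 mm and grips with 3 to 60 N. Pads are 18 mm wide; open, the fingers measure 123 mm over their backs; the gripper's body (75 mm by 187 mm) begins 45 mm behind the grasp point.
Start: joints at [1.188, 0.689, -0.195, 1.565, 0.157, 0.902, -0.215], TCP at [0.253, -0.572, 0.216] pointing down, gripper open.
Joint ranges: [-3.01, 3.01], [-0.46, 2.08], [-1.47, 1.51], [0.13, 2.56], [-1, 4.14], [0.04, 2.09], [-2.66, 2.66]. Speed limits (rad/s): [2.57, 2.57, 3.14, 3.14, 3.14, 3.14, 3.14].

## Interface

Orientations are given as a unit quaternion [x, y, z, w].
In Python, from plant import get_state, snapshot, camera_params, job, r gives the robot as it stands.
- The arm moves only by the tool carry_out, never from a script. Its arguments are lists of equal length, an entry for each row: "offset": the shift along the world's x, y, z in m, a list of three; "twist": the turn about the world's z in degrees. In form: {"offset": [[tx, ty, tz], ...], "twist": [twist, ...]}. A call has 1 to 8 rows; each row shifts and turns the commanded pose from where the row before left it; what a row does not reach is not made up. A row lasts 1/8 s, in which the tool goes at most 62.5 mm and 10.7 degrees, less where a joint would pass 70% of its speed; a pose out of reach is approached as far as the arm can. A call with a gripper value outside its range is refused whole. "grip" is the finger opening in m, from 0 to 0.0881, set as the call begins (left out, the last holds). The fingers move at their own pace and stop on an object; "newtons" is the grip in N (left out, the last holds). Time passes only in rows, so rows that do not move let the fingers close. It gives the time, the measured TCP pose, the force and the opening at its end, in the units of the state.
- get_state(): the state, without advancing time (a new reading comes with each control period).
- snapshot(name): name is "side" or "top" or "wrist"; returns the picture (420x560x3 uint8, red, green, blue); there is no depth.
- camera_params(name): a dict with "camera_matrix" (3x3 intrinsics, pixels), "dist_coeffs" ([k1, k2, p1, p2, k3] as OpenCV has them; the pictures are not rectified), "eye" and "orientation" of the camera in the world. Camera axes: x right, y up, looking along -z (the intrinsics and any distortion apply to the point x, -y, -z); pixel columns grow to the right and rows downward; lengths in m; the calibration is good to about 2 mm. A picture is of the moment at which its call begins: read the wrist's pose just before it. camera_params takes no time and is no camera call; for the wrist camera it gives the pose at the moment of the call.
- job.finish_job(): hands the job in, once; it reports no verdict.
The state is a dict: "clock": time; "q": joint angles; "qd": joint speeds; "joint_torque": joint torques, N m; "tool_pos": TCP position; "eef_rot": TCP orientation; "contact_force": force on the tool from outside, world axes, zero at the start; "moment": the same for the moment, N m; "opening": opening from 0.0 (shut) to 1.0 (fully open).
Only numpy, scipy, OpenCV 4.12 (cv2) and the standard library are available. Lean on these libraries where they do the work, as an engineer would, in place of code of your own. Each camera call takes 0.05 s, during which the arm holds its last target. There are 200 camera calls.

## Working session

There is one attempt and no reset: what is moved stays moved. The work goes in short steps, Python scripts to look and compute and a tool call to move; the robot and the scene stay as the last step left them, time stands still between calls to the robot, and variables do not carry over. Pictures are saved under pics/ and viewed, about 8 in all and at most 12, crops included, and the job is handed in when it is done.

Besides the shell and the picture viewer there is one more tool, called after ">>>" by a JSON object that holds its "api" and its "payload", one argument or row to a line. carry_out: Moves the arm, as the interface text tells. Its arguments: {"type":"object","properties":{"offset":{"type":"array"},"twist":{"type":"array"},"grip":{"type":"number"},"newtons":{"type":"number"}},"required":["offset","twist"]}

```bash
mkdir -p pics; ls; python3 - <<'E'
from plant import *
import cv2
for n in ["top","side"]:
    p=camera_params(n); print(n,p)
    cv2.imwrite(f"pics/{n}0.png",cv2.resize(snapshot(n)[:,:,::-1],(784,588),interpolation=cv2.INTER_CUBIC))
print(get_state())
E
```

```text
pics
top {'camera_matrix': array([[522.30227161,   0.        , 280.39318315],
       [  0.        , 522.30227161, 204.99066984],
       [  0.        ,   0.        ,   1.        ]]), 'dist_coeffs': array([-0.06508005,  0.        ,  0.        ,  0.        ,  0.        ]), 'eye': array([ 0.39602243, -0.00810968,  1.21953955]), 'orientation': array([-0.05959335,  0.06048858,  0.71223856, -0.69678261])}
side {'camera_matrix': array([[517.66084016,   0.        , 280.14069251],
       [  0.        , 517.66084016, 211.72564069],
       [  0.        ,   0.        ,   1.        ]]), 'dist_coeffs': array([0.00245257, 0.        , 0.        , 0.        , 0.        ]), 'eye': array([0.30308377, 0.60916526, 0.84922386]), 'orientation': array([-0.08202389,  0.35318117,  0.9087035 , -0.2068649 ])}
{'clock': 0.1, 'q': array([ 1.18777407,  0.68986726, -0.19449543,  1.56622837,  0.15727346,
        0.90254304, -0.21507657]), 'qd': array([-0.00069185, -0.00172863, -0.00100492, -0.0021312 ,  0.00205077,
       -0.00043851,  0.00147761]), 'joint_torque': array([-4.16940748e-03, -5.28505325e+01, -1.27173521e+00, -1.53836721e+01,
       -5.26024355e-02,  2.06761033e-03,  1.28465490e-05]), 'tool_pos': array([ 0.25273599, -0.57095053,  0.21541326]), 'eef_rot': array([-0.59236318,  0.38622343, -0.38519429,  0.59292722]), 'contact_force': array([ 0.54862472, -0.71867348, -0.35478925]), 'moment': array([ 0.0351899 ,  0.00707282, -0.01210474]), 'opening': 0.9953968634330583}
```

View pics/top0.png

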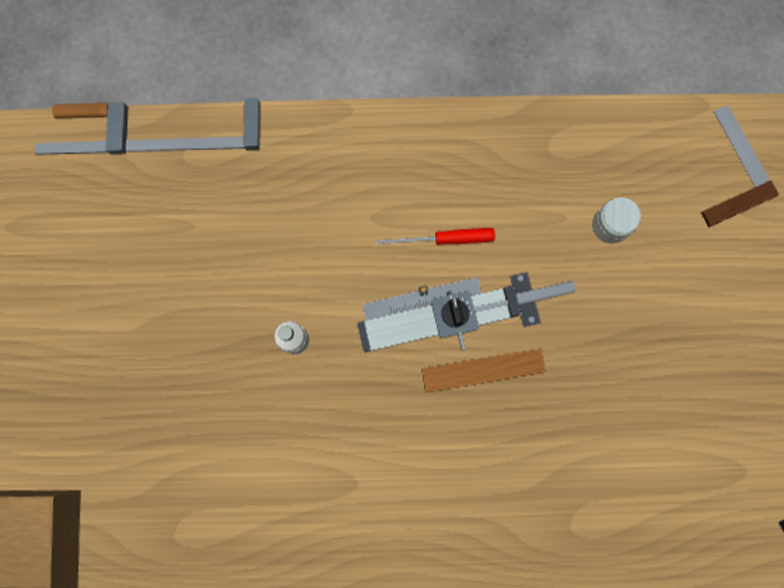

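View pics/side0.png

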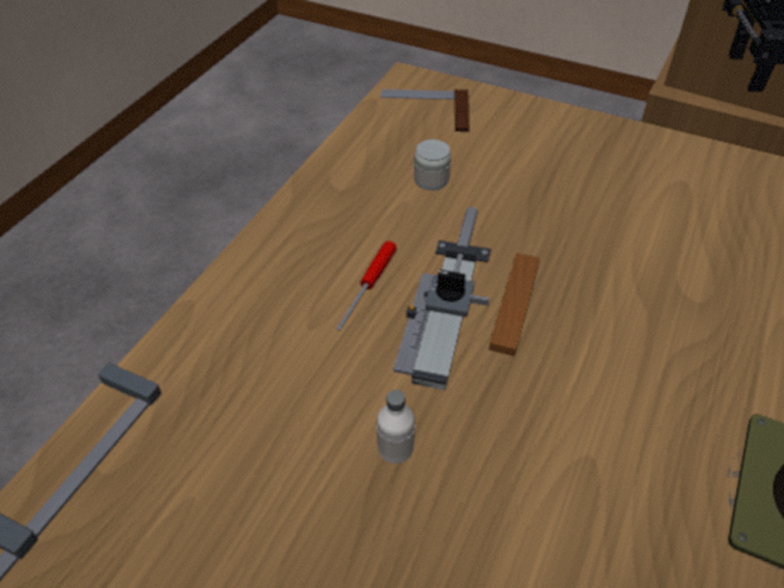

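The top view shows the knob at about (455,312), the rider screw at (423,290), the rail pointing left (+y), the batten at (483,370) and the bottle at (291,336). The side view agrees. Next I'll zoom into the top view and set up the projection helpers.

```bash
cat > h.py <<'E'
import numpy as np, cv2
from scipy.spatial.transform import Rotation as R
from plant import *
F=np.diag([1,-1,-1.])
def ray(n,uv,z,p=None):
    p=p or camera_params(n)
    x=cv2.undistortPoints(np.array(uv,float).reshape(-1,1,2),p["camera_matrix"],p["dist_coeffs"])[:,0]
    d=R.from_quat(p["orientation"]).apply(np.c_[x,np.ones(len(x))]@F)
    e=p["eye"]; return e+d*((np.broadcast_to(z,len(x))-e[2])/d[:,2])[:,None]
def proj(n,P,p=None):
    p=p or camera_params(n)
    c=R.from_quat(p["orientation"]).inv().apply(np.atleast_2d(P)-p["eye"])@F
    return cv2.projectPoints(c,np.zeros(3),np.zeros(3),p["camera_matrix"],p["dist_coeffs"])[0][:,0]
def crop(n,x0,y0,w,h,s,name):
    im=snapshot(n)[y0:y0+h,x0:x0+w,::-1]
    cv2.imwrite(f"pics/{name}.png",cv2.resize(im,None,fx=s,fy=s,interpolation=cv2.INTER_CUBIC))
E
python3 - <<'E'
from h import *
crop("top",250,190,170,80,4.7,"top1")
k=ray("top",[[455/1.4,300/1.4],[455/1.4,312/1.4],[423/1.4,289/1.4],[364/1.4,305/1.4],[477/1.4,279/1.4]],[.073,.042,.030,.008,.008]);print(k.round(4))
E
```

```text
[[ 0.5697 -0.1103  0.073 ]
 [ 0.5547 -0.1124  0.042 ]
 [ 0.5957 -0.062   0.03  ]
 [ 0.5745  0.0365  0.008 ]
 [ 0.6145 -0.1546  0.008 ]]
```

View pics/top1.png

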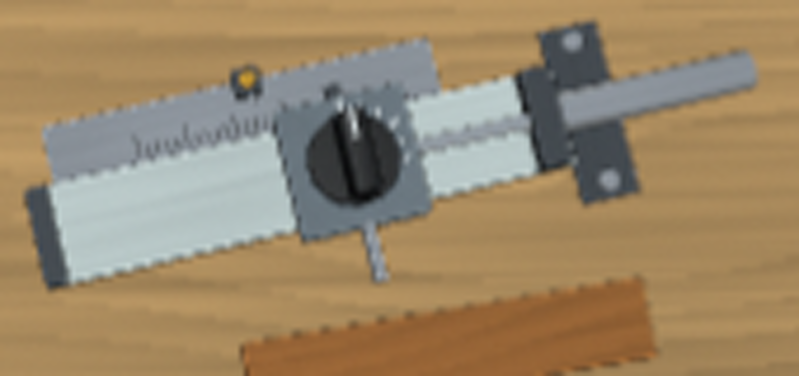

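```bash
python3 - <<'E'
from h import *
from scipy.optimize import least_squares
c=lambda a:np.array(a,float)/4.7+[250,190]
a=ray("top",c([[43,128],[430,38],[68,285],[540,175]]),[.008,.008,.016,.016])
for i in(0,2): d=a[i]-a[i+1]; print("yaw",np.arctan2(-d[0],d[1]),np.hypot(*d[:2]))
uv=c([[275,105],[405,82],[437,210],[303,242],[353,158]])
m=np.array([[1,1],[1,-1],[-1,-1],[-1,1],[0,0]])*.033; z=[.033]*4+[.042]
w=ray("top",uv,z)[:,:2]; print(w.round(4))
f=lambda p:((np.c_[np.cos(p[2])*m[:,0]-np.sin(p[2])*m[:,1],np.sin(p[2])*m[:,0]+np.cos(p[2])*m[:,1]]+p[:2])-w).ravel()
s=least_squares(f,[.55,-.11,.2]);print(s.x,s.fun.round(4))
x,y,t=s.x
ex=np.array([np.cos(t),np.sin(t)]);ey=np.array([-np.sin(t),np.cos(t)])
q=ray("top",c([[247,79],[247,92]]),[.03,.03])[:,:2]-s.x[:2]; print("screw rail xy",q@ex,q@ey)
st=get_state(); T=R.from_quat(st["eef_rot"]).as_matrix(); print(T.round(3)); print("jaw ang",np.degrees(np.arctan2(T[1,0],T[0,0])))
print(r.grip_point_offset)
print("side proj", proj("side",np.r_[s.x[:2],.073])*1.4)
E
```

```text
yaw 0.2091463611841796 0.19934460736311294
yaw 0.20670457931375916 0.23939764792271678
[[ 0.5811 -0.0761]
 [ 0.5911 -0.1403]
 [ 0.5277 -0.1533]
 [ 0.5136 -0.0877]
 [ 0.5529 -0.1126]]
[ 0.55331405 -0.11399209  0.18470665] [-0.0014  0.0006  0.0007 -0.0001 -0.0008  0.0008  0.0012  0.      0.0004
 -0.0014]
screw rail xy [0.05018822 0.04386319] [0.04254995 0.04392283]
[[ 0.405 -0.001  0.914]
 [-0.914  0.001  0.405]
 [-0.001 -1.    -0.   ]]
jaw ang -66.11537433894416
0.0187
side proj [[452.69086823 272.48029576]]
```

>>> {"api": "carry_out", "payload": {
  "offset": [
    [0.025,0.038,0],
    [0.025,0.038,0],
    [0.025,0.038,0],
    [0.025,0.038,0],
    [0.025,0.038,0],
    [0.025,0.038,0],
    [0.025,0.038,0],
    [0.025,0.038,0]
  ],
  "twist": [-1.5,-1.5,-1.5,-1.5,-1.5,-1.5,-1.5,-1.5],
  "grip": 0.06,
  "newtons": 40
}}

```text
clock: 1.15
tool_pos: [0.4537, -0.2662, 0.216]
eef_rot: [0.549, -0.446, 0.446, -0.549]
contact_force: [0.5, -0.2, 0.4]
opening: 0.68
```

>>> {"api": "carry_out", "payload": {
  "offset": [
    [0.025,0.038,0],
    [0.025,0.038,0],
    [0.025,0.038,0],
    [0.025,0.038,0],
    [0,0,0],
    [0,0,0]
  ],
  "twist": [0,0,0,0,0,0]
}}

```text
clock: 1.9
tool_pos: [0.5524, -0.1161, 0.2158]
eef_rot: [0.55, -0.446, 0.445, -0.549]
contact_force: [0.2, -1.1, 0.5]
opening: 0.677
```

```bash
python3 - <<'E'
from h import *
s=get_state(); T=R.from_quat(s["eef_rot"]).as_matrix()
print(s["clock"],s["tool_pos"],np.degrees(np.arctan2(T[1,0],T[0,0])),T[:,1],s["q"].round(2),s["opening"])
p=camera_params("wrist"); np.save("wp.npy",p,allow_pickle=True); print(p)
cv2.imwrite("pics/w0.png",cv2.resize(snapshot("wrist")[:,:,::-1],(784,588),interpolation=cv2.INTER_CUBIC))
E
```

```text
1.9 [ 0.55240759 -0.11613242  0.21581463] -78.13035972898895 [-1.23496566e-03 -7.90796598e-04 -9.99998925e-01] [ 0.17  0.61 -0.07  1.75  0.06  0.78 -1.3 ] 0.6771759521845283
{'camera_matrix': array([[350.82628435,   0.        , 276.50954165],
       [  0.        , 350.82628435, 205.58176979],
       [  0.        ,   0.        ,   1.        ]]), 'dist_coeffs': array([-0.09053923,  0.        ,  0.        ,  0.        ,  0.        ]), 'eye': array([ 0.63005056, -0.10070039,  0.38527677]), 'orientation': array([-0.12185939,  0.09797039, -0.62253105,  0.76681626])}
```

View pics/w0.png

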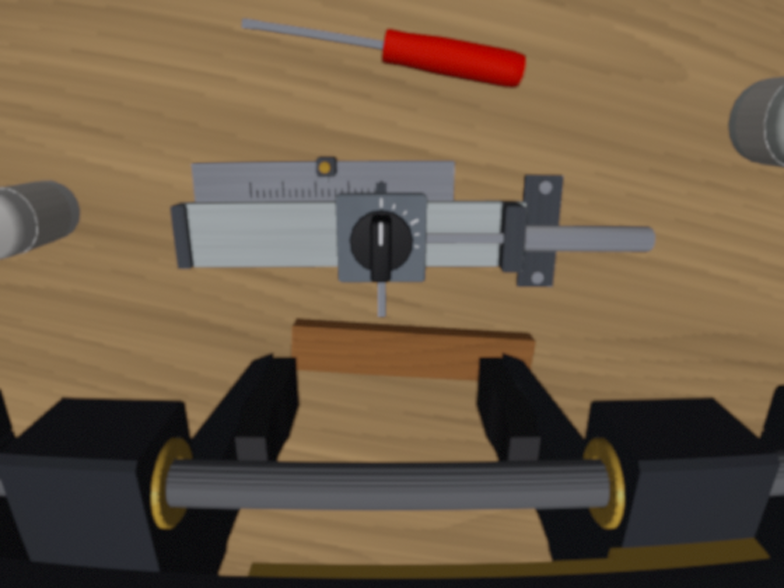

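The wrist view shows the carriage corners at (336,195), (426,193), (426,282) and (337,282), the pointer near (381,187), the rider at (326,167), and the bar upright at x≈381 with its white line up. The fingers are aligned with the rail.

```bash
python3 - <<'E'
from h import *
from scipy.optimize import least_squares
p=np.load("wp.npy",allow_pickle=True).item()
c=lambda a:np.array(a,float)/1.4
a=ray("",c([[193,163],[454,162],[188,267],[502,266]]),[.008,.008,.016,.016],p)
for i in(0,2): d=a[i]-a[i+1]; print("yaw",np.arctan2(-d[0],d[1]),np.hypot(*d[:2]))
uv=c([[336,195],[426,193],[426,282],[337,282]])
m=np.array([[1,1],[1,-1],[-1,-1],[-1,1]])*.033
w=ray("",uv,.033,p)[:,:2]
f=lambda q:((np.c_[np.cos(q[2])*m[:,0]-np.sin(q[2])*m[:,1],np.sin(q[2])*m[:,0]+np.cos(q[2])*m[:,1]]+q[:2])-w).ravel()
s=least_squares(f,[.55,-.11,.2]);print(s.x,s.fun.round(4))
t=s.x[2]; ex=np.array([np.cos(t),np.sin(t)]);ey=np.array([-np.sin(t),np.cos(t)])
for n,u,z in [("screw",[325.5,167],.03),("rider base",[326,177],.021),("pointer",[381,187],.021),("bar line",[381,215],.073),("bar front bottom",[381,281],.05)]:
    q=ray("",c([u]),z,p)[0,:2]; print(n,q.round(4),((q-s.x[:2])@ex).round(4),((q-s.x[:2])@ey).round(4))
E
python3 - <<'E'
import cv2,sys; sys.path.insert(0,".")
im=cv2.imread("pics/w0.png")[140:300,180:460]
cv2.imwrite("pics/w0c.png",cv2.resize(im,None,fx=2.8,fy=2.8,interpolation=cv2.INTER_CUBIC))
E
```

```text
yaw 0.20463376255832874 0.19781971864825243
yaw 0.2093487772717654 0.2475981427077673
[ 0.55397288 -0.11282893  0.21351809] [ 0.0004  0.0012 -0.0002 -0.0008  0.      0.0003 -0.0002 -0.0006]
screw [ 0.5964 -0.0637] 0.0519 0.039
rider base [ 0.5885 -0.0644] 0.044 0.0401
pointer [ 0.5896 -0.1052] 0.0364 -0.0001
bar line [ 0.578  -0.1081] 0.0245 -0.0005
bar front bottom [ 0.5277 -0.1183] -0.0268 0.0003
```

View pics/w0c.png

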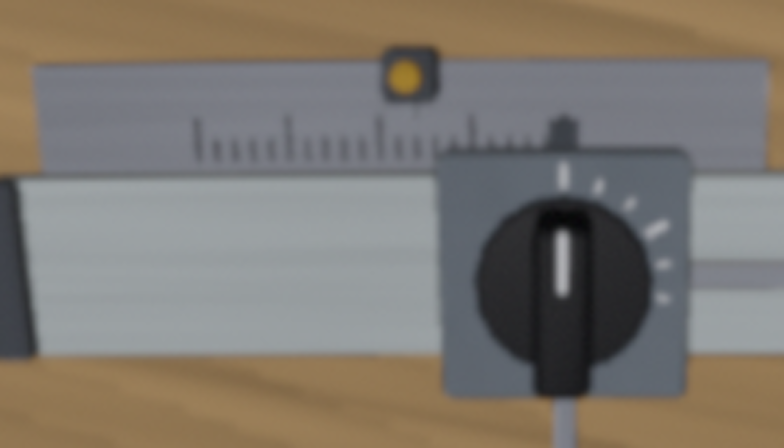

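>>> {"api": "carry_out", "payload": {
  "offset": [
    [0.0015,0.003,-0.03],
    [0,0,-0.03],
    [0,0,-0.03],
    [0,0,-0.03],
    [0,0,-0.025],
    [0,0,-0.015],
    [0,0,-0.008],
    [0,0,0]
  ],
  "twist": [0,0,0,0,0,0,0,0]
}}

```text
clock: 2.95
tool_pos: [0.5545, -0.1129, 0.0482]
eef_rot: [0.549, -0.446, 0.446, -0.549]
contact_force: [-0.2, 0.0, 0.5]
opening: 0.687
```

>>> {"api": "carry_out", "payload": {
  "offset": [
    [0,0,0],
    [0,0,0],
    [0,0,0],
    [0,0,0],
    [0,0,0],
    [0,0,0]
  ],
  "twist": [0,0,0,0,0,0],
  "grip": 0
}}

```text
clock: 3.7
tool_pos: [0.5544, -0.1113, 0.0482]
eef_rot: [-0.549, 0.446, -0.445, 0.549]
contact_force: [-0.5, 3.6, 1.9]
opening: 0.137
```

```bash
python3 - <<'E'
from h import *
s=get_state(); T=R.from_quat(s["eef_rot"]).as_matrix()
print(s["clock"],s["tool_pos"],np.degrees(np.arctan2(T[1,0],T[0,0])),s["contact_force"],s["moment"],s["opening"]*.0881)
E
```

```text
3.7 [ 0.55435367 -0.11134929  0.04821918] -78.06585559322805 [-0.52975174  3.61155115  1.93467892] [ 0.62730853  0.2435355  -0.02299025] 0.012066546011038442
```

>>> {"api": "carry_out", "payload": {
  "offset": [
    [-0.001,0.005,0],
    [-0.001,0.005,0],
    [-0.001,0.005,0],
    [-0.001,0.005,0],
    [-0.001,0.005,0],
    [-0.001,0.005,0],
    [-0.001,0.005,0],
    [-0.001,0.005,0]
  ],
  "twist": [0,0,0,0,0,0,0,0]
}}

```text
clock: 4.7
tool_pos: [0.5464, -0.0736, 0.0482]
eef_rot: [0.549, -0.445, 0.446, -0.548]
contact_force: [0.2, -7.8, 1.2]
opening: 0.137
```

```bash
python3 - <<'E'
from h import *
s=get_state(); T=R.from_quat(s["eef_rot"]).as_matrix()
print(s["clock"],s["tool_pos"],np.degrees(np.arctan2(T[1,0],T[0,0])),s["contact_force"],s["moment"],s["opening"]*.0881)
P=np.array([.5544,-.1113]);print((s["tool_pos"][:2]-P)@[-.2075,.978],(s["tool_pos"][:2]-P)@[.978,.2075])
p=camera_params("wrist");np.save("wp1.npy",p,allow_pickle=True)
im=snapshot("wrist")[:,:,::-1]; cv2.imwrite("pics/w1full.png",im)
print(proj("",np.array([[.5885,-.0644,.021],np.r_[s["tool_pos"][:2],.03]]),p))
cv2.imwrite("pics/w1.png",cv2.resize(im,(784,588),interpolation=cv2.INTER_CUBIC))
E
```

```text
4.7 [ 0.54640151 -0.07358321  0.04824469] -78.17960563719056 [ 0.19504521 -7.75490704  1.17335797] [-1.39665282 -0.05381014 -0.00270917] 0.012059048421150688
0.03854671118522292 3.707432743625399e-06
[[273.82884764 158.85420409]
 [274.550305   235.4974491 ]]
```

View pics/w1.png

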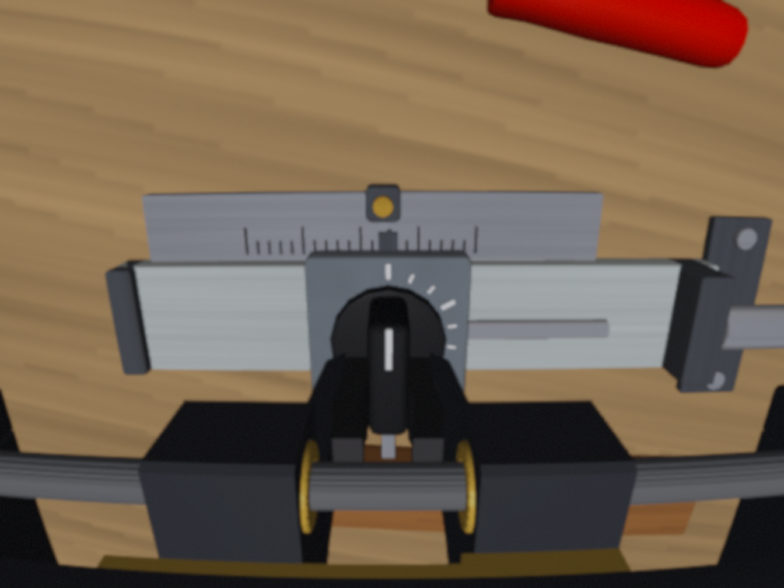

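The carriage is drawn out. The pointer at (388,235) is close to the rider's mark at (383,222), so I'll zoom in there.

```bash
python3 - <<'E'
from h import *
im=cv2.imread("pics/w1full.png")[125:215,225:345]
cv2.imwrite("pics/w1c.png",cv2.resize(im,None,fx=6.5,fy=6.5,interpolation=cv2.INTER_CUBIC))
E
```

```text
(no output)
```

View pics/w1c.png

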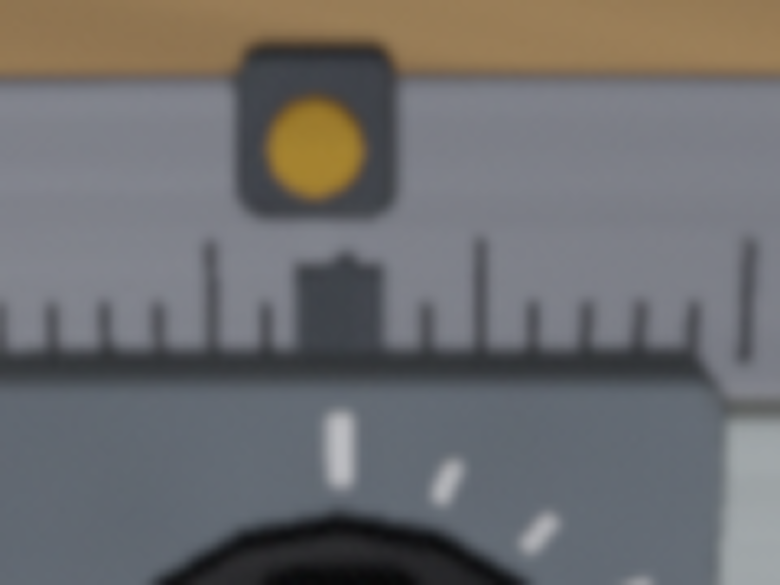

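```bash
python3 - <<'E'
from h import *
ey=np.array([-.2075,.978])
p0=np.load("wp.npy",allow_pickle=True).item();p1=np.load("wp1.npy",allow_pickle=True).item()
c0=lambda a:np.array([[180+a[0]/2.8,140+a[1]/2.8]])/1.4
c1=lambda a:np.array([[225+a[0]/6.5,125+a[1]/6.5]])
for n,p,c,L in [("w0",p0,c0,[("marktip",(416,112),.021),("clip",(411,76),.03),("screw",(404,76),.03),("pointer",(564,115),.021)]),
 ("w1",p1,c1,[("clip",(317,130),.03),("pointer",(341,258),.021),("pointer2",(345,254),.021)])]:
  for m,u,z in L: q=ray("",c(u),z,p)[0,:2]; print(n,m,q.round(4),round(q@ey*1e3,2))
# enhance contrast around mark
im=cv2.imread("pics/w1full.png")[148:172,250:300]
g=im.astype(int).sum(2)
for y in range(8,20): print(y+148,g[y,8:40])
E
```

```text
w0 marktip [ 0.5868 -0.0666] -186.87
w0 clip [ 0.5965 -0.0646] -186.95
w0 screw [ 0.5961 -0.0629] -185.17
w0 pointer [ 0.5939 -0.1046] -225.53
w1 clip [ 0.5974 -0.0626] -185.15
w1 pointer [ 0.5856 -0.0671] -187.15
w1 pointer2 [ 0.5861 -0.0674] -187.5
156 [390 387 378 343 281 231 205 196 196 199 200 202 206 214 218 221 223 215
 209 206 212 209 212 210 211 212 242 301 357 383 388 386]
157 [390 389 384 369 329 279 241 218 211 212 216 215 217 219 221 221 224 223
 220 222 223 225 227 227 235 261 298 344 372 384 385 386]
158 [390 390 388 382 365 343 309 286 276 275 276 274 277 281 282 285 284 281
 280 277 277 278 279 280 296 329 352 371 381 385 383 384]
159 [392 390 393 391 387 378 366 355 351 348 348 348 351 355 358 358 358 356
 351 349 349 348 348 348 356 372 380 384 387 387 387 386]
160 [391 394 396 396 396 393 389 389 386 385 388 385 389 390 392 392 393 392
 389 386 385 386 384 385 386 389 391 392 393 391 391 393]
161 [379 391 397 397 398 398 397 396 395 396 397 396 397 398 401 400 401 400
 398 393 392 391 394 394 394 394 394 394 393 396 393 393]
162 [351 385 397 397 398 397 397 398 399 397 397 399 398 401 401 401 401 398
 393 383 380 384 392 397 397 395 395 395 396 393 393 396]
163 [332 380 394 398 398 400 398 400 397 397 398 396 395 396 397 399 398 389
 369 343 332 351 376 388 393 393 394 394 394 396 396 396]
164 [328 381 398 401 400 401 401 400 399 400 397 391 379 373 375 371 369 353
 315 269 257 290 342 366 370 375 388 395 395 396 395 394]
165 [329 382 399 400 401 399 400 401 400 398 399 379 338 311 305 304 300 284
 252 216 206 234 278 299 305 328 368 392 397 396 396 397]
166 [331 382 399 401 402 402 401 402 402 400 397 369 299 240 224 225 226 221
 212 205 200 201 215 222 231 275 344 383 395 394 397 397]
167 [322 378 397 400 402 400 398 399 400 398 394 361 285 217 196 198 200 203
 203 203 201 201 200 203 207 256 334 380 392 395 396 394]
```

>>> {"api": "carry_out", "payload": {
  "offset": [
    [-0.0005,0.002,0],
    [0,0,0],
    [0,0,0],
    [0,0,0]
  ],
  "twist": [0,0,0,0]
}}

```text
clock: 5.25
tool_pos: [0.5459, -0.0713, 0.0482]
eef_rot: [0.549, -0.446, 0.446, -0.549]
contact_force: [0.3, -4.7, 1.5]
opening: 0.136
```

```bash
python3 - <<'E'
from h import *
s=get_state(); print(s["tool_pos"],s["contact_force"],s["moment"])
P=np.array([.5544,-.1113]);print((s["tool_pos"][:2]-P)@[-.2075,.978])
im=snapshot("wrist"); g=im.astype(int).sum(2)
for y in (156,157,158,163,164,165,167,170): print(y,g[y,258:298])
E
```

```text
[ 0.54587029 -0.07126938  0.04822537] [ 0.30497851 -4.69121861  1.50160609] [-1.2057662  -0.11302589 -0.06226125]
0.04091986296309712
156 [391 391 393 392 392 390 378 341 278 228 205 195 197 195 197 200 204 213
 218 223 225 222 216 211 212 212 215 217 214 215 230 280 343 377 386 388
 388 389 387 387]
157 [391 390 392 390 391 392 387 366 326 278 241 217 211 208 213 215 216 217
 221 230 243 243 244 242 243 242 242 246 252 267 290 324 363 380 386 387
 385 385 385 385]
158 [391 393 390 389 392 390 390 383 366 341 308 286 278 274 274 275 277 282
 286 293 308 313 309 308 305 305 304 305 316 335 350 363 375 385 385 385
 384 387 385 384]
163 [397 372 314 280 331 380 396 399 400 399 399 397 397 394 394 387 383 386
 396 398 398 398 397 395 394 394 395 397 396 397 395 395 395 396 396 395
 396 397 394 395]
164 [398 373 309 271 327 381 398 400 401 399 400 393 378 371 370 357 338 344
 362 368 369 369 372 372 369 377 388 394 398 396 395 396 396 396 396 395
 397 396 397 397]
165 [400 375 307 272 332 383 401 403 404 401 401 379 340 310 302 289 271 274
 288 297 292 294 302 302 306 331 370 393 398 398 399 398 397 397 397 397
 396 396 398 397]
167 [398 374 307 269 328 384 399 401 402 401 397 365 285 215 199 196 199 201
 205 206 201 205 204 202 210 258 336 382 396 396 395 397 396 397 396 394
 395 397 395 394]
170 [397 375 313 273 326 382 398 399 399 399 389 347 271 219 206 206 203 203
 201 204 206 208 212 212 220 263 331 369 381 390 395 396 395 397 392 384
 381 388 393 395]
```

The pointer centre (column 276.7) and the clip centre (277.7) now agree to about 0.6 mm. Next is the clockwise turn, starting with 40°.

>>> {"api": "carry_out", "payload": {
  "offset": [
    [0,0,0],
    [0,0,0],
    [0,0,0],
    [0,0,0],
    [0,0,0],
    [0,0,0],
    [0,0,0],
    [0,0,0]
  ],
  "twist": [-5,-5,-5,-5,-5,-5,-5,-5]
}}

```text
clock: 6.3
tool_pos: [0.5459, -0.0713, 0.0482]
eef_rot: [0.363, -0.607, 0.608, -0.362]
contact_force: [-0.4, -5.2, 1.4]
opening: 0.14
```

```bash
cat > st.py <<'E'
from h import *
s=get_state(); T=R.from_quat(s["eef_rot"]).as_matrix()
print(s["clock"],s["tool_pos"],s["contact_force"].round(2),s["moment"].round(3),s["opening"]*.0881)
P=np.array([.5544,-.1113]);d=s["tool_pos"][:2]-P
print("along",d@[-.2075,.978],"across",d@[.978,.2075],"turned",(-78.1-np.degrees(np.arctan2(T[1,0],T[0,0])))%360, "q",s["q"].round(2))
E
python3 st.py
```

```text
6.3 [ 0.54589437 -0.07129979  0.04820801] [-0.41 -5.2   1.39] [-1.155  0.026 -0.008] 0.01231280221575645
along 0.040885124338553326 across -1.8467094141983947e-05 turned 40.23365269952255 q [-0.02  0.86  0.11  1.92 -0.23  0.37 -1.8 ]
```

>>> {"api": "carry_out", "payload": {
  "offset": [
    [0,0,0],
    [0,0,0],
    [0,0,0],
    [0,0,0],
    [0,0,0],
    [0,0,0],
    [0,0,0],
    [0,0,0]
  ],
  "twist": [-5,-5,-5,-5,0,0,0,0]
}}

```text
clock: 7.3
tool_pos: [0.546, -0.0714, 0.0482]
eef_rot: [0.252, -0.66, 0.661, -0.252]
contact_force: [-0.6, -4.9, 1.8]
opening: 0.139
```

```bash
python3 st.py; python3 - <<'E'
from h import *
crop("top",250,170,150,110,5.2,"top2")
p=camera_params("wrist");np.save("wp2.npy",p,allow_pickle=True)
cv2.imwrite("pics/w2.png",cv2.resize(snapshot("wrist")[:,:,::-1],(784,588),interpolation=cv2.INTER_CUBIC))
E
```

```text
7.3 [ 0.54596389 -0.07138578  0.04822675] [-0.55 -4.87  1.79] [-1.152  0.035 -0.037] 0.01228351799664609
along 0.04078660499299831 across 3.168315177556584e-05 turned 60.06941323120628 q [-0.06  0.86  0.18  1.93 -0.37  0.38 -2.  ]
```

View pics/w2.png

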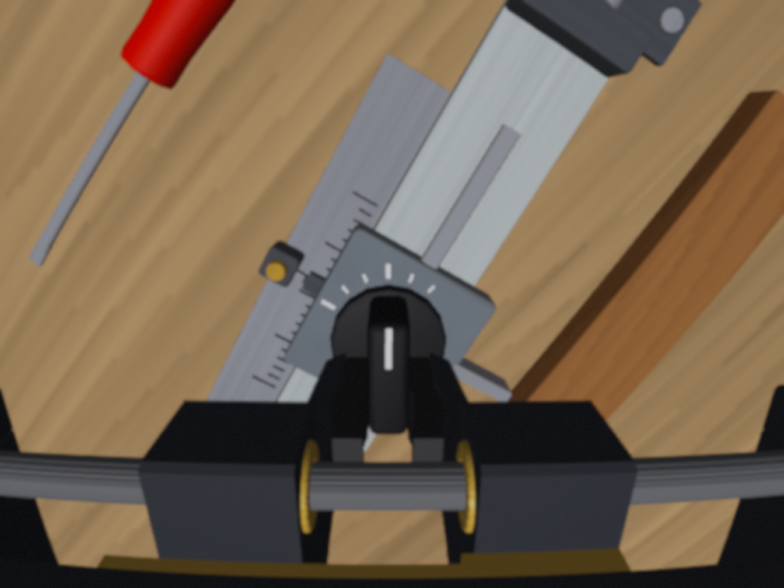

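The white line at x=388 points straight at the long third tick at (388,270). The rider at (281,262) and the pointer at (315,283) look in line. I'll take one close check of that pair.

```bash
python3 - <<'E'
from h import *
im=cv2.imread("pics/w2.png")[220:340,240:400]
cv2.imwrite("pics/w2c.png",cv2.resize(im,None,fx=4.9,fy=4.9,interpolation=cv2.INTER_CUBIC))
E
```

```text
(no output)
```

View pics/w2c.png

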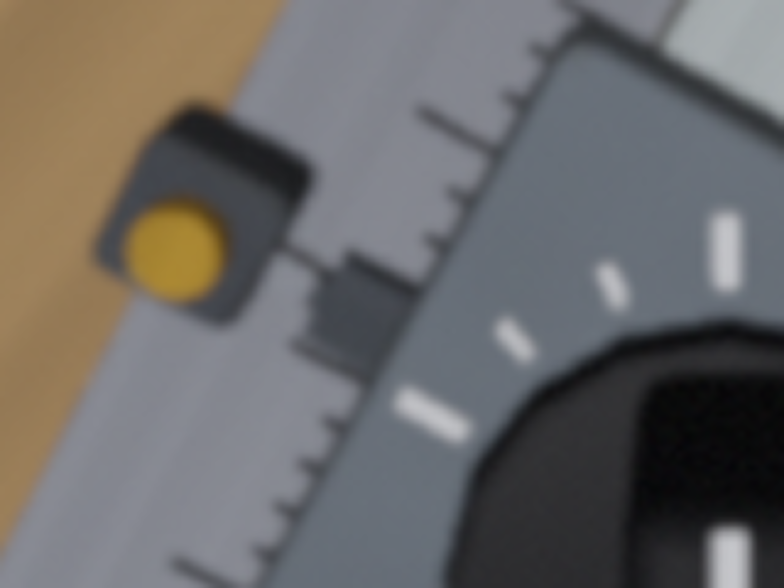

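The pointer sits about 1–1.5 mm past the mark towards +y, which is inside tolerance. I'll ease it back by 1 mm.

>>> {"api": "carry_out", "payload": {
  "offset": [
    [0.0002,-0.001,0],
    [0,0,0],
    [0,0,0],
    [0,0,0],
    [0,0,0],
    [0,0,0]
  ],
  "twist": [0,0,0,0,0,0]
}}

```text
clock: 8.15
tool_pos: [0.5462, -0.0725, 0.0482]
eef_rot: [0.252, -0.66, 0.661, -0.252]
contact_force: [-0.7, -6.5, 1.8]
opening: 0.14
```

```bash
python3 st.py; python3 -c "
from h import *
print(job.finish_job())"
```

```text
8.15 [ 0.54621499 -0.07251107  0.04822534] [-0.65 -6.53  1.76] [-1.196  0.045 -0.033] 0.012301232633841383
along 0.03963396737230386 across 4.3765103040880216e-05 turned 60.07369787696575 q [-0.06  0.86  0.18  1.92 -0.37  0.38 -2.  ]
the job is handed in; nothing more can be done
None
```

I gripped the knob at 40 N, drew the carriage to the rider's mark, turned the knob 60° clockwise to the third stop and handed the job in still gripping, at 8.15 s. No verdict was reported.

- **Turn:** the last reading was 60.07°. The wrist picture taken just after the turn showed the white line on the long third tick.
- **Draw-out:** the last reading was 39.6 mm. My estimates of the mark ranged from 39 mm in the first wrist view to about 40–41 mm from the rider clip after drawing out. They disagree by 1–2 mm, inside the 5 mm tolerance. After the turn the pointer looked 1–2 mm past the mark, so I eased it back 1 mm.
- **Not checked:** I took no picture after that last 1 mm move. I also did not measure the bystanders afterwards; the arm's path kept well clear of them.

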